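# Latch the coffee bean tub

### The arm

A 6-joint arm with a two-finger parallel gripper is mounted at the origin on the work surface. World frame = base frame: x ahead of the robot, y to its left, z up, the work surface at z = 0. Lengths are in m, angles in rad, forces in N, time in s.
With the tool pointing down it reaches from about 0.25 to 0.775 m from the base axis. Payload 4 kg.
Tool frame: the origin (TCP) lies midway between the tips of the shut fingers; the grasp point (between the pads) lies 19 mm behind it; z points along the fingers, y is the line along which they close (so a half turn about z gives the same grasp; the last joint's range is limited). The gripper opens to 85 mm and grips with 20 to 120 N. Pads are 22 mm wide; open, the fingers measure 114 mm over their backs; the gripper's body (76 mm by 85 mm) begins 54 mm behind the grasp point. The pads swing forward as they close: fully open they stand 13 mm farther back than shut.
Start: joints at [-1.239, 0.087, 1.371, -0, 1.684, -0.103], TCP at [0.232, -0.499, 0.231] pointing down, gripper open.
Joint ranges: [-3.1, 3.1], [-0.76, 2.03], [0.27, 2.55], [-1.08, 4.22], [0.17, 2.65], [-2.57, 2.57]. Speed limits (rad/s): [2.79, 2.79, 3.14, 3.14, 3.14, 3.14].

### API

Orientations are given as a unit quaternion [w, x, y, z].
In Python, from plant import robot gives the robot as it stands. The module is installed in compiled form; this text tells all that it offers.
- The arm moves only by the shell command python3 -m handwheel 'ROWS'. ROWS is JSON, a list of rows, each an object of numbers: "jaw": the opening in per cent of the stroke, from 0 (shut) to 100 (fully open); "x", "y", "z": the shift along the tool's x, y, z in mm; "twist": the turn about the tool's z in rad. A call has exactly 5 rows; each row is the pose to reach, as a shift and turn from the pose commanded when the call began, along the tool's axes at that moment; what a row does not reach only later rows make up. A row lasts 1/10 s, in which the tool goes at most 50 mm and 8.59 degrees, less where a joint would pass 70% of its speed; a pose out of reach is approached as far as the arm can. A call with a gripper value outside its range is refused whole. The fingers move at their own pace and stop on an object; the grip force is fixed at half the most. Time passes only in rows, so rows that repeat a pose let the fingers close, or fill a call up. It gives the time, the measured TCP pose, the force, the opening and the grip force at its end, in the units of the state.
- robot.state(): the state, without advancing time (a new reading comes with each control period).
- robot.read_camera(name): name is "scene" or "side" or "wrist"; returns the picture (420x560x3 uint8, blue, green, red); there is no depth.
- robot.camera_params(name): a dict with "K" (3x3 intrinsics, pixels), "world_from_camera" (4x4, takes a point from camera to world coordinates); the wrist camera has in their place "T_tool_cam" (4x4, takes a point from camera to tool coordinates, whose origin is the TCP and whose axes are the flange's). Camera axes: x right, y up, looking along -z (the intrinsics and any distortion apply to the point x, -y, -z); pixel columns grow to the right and rows downward; lengths in m; the calibration is good to about 2 mm. A picture is of the moment at which its call begins: read the wrist's pose just before it. camera_params takes no time and is no camera call.
- robot.hand_in(): hands the job in; it is judged then, once.
The state is a dict: "t": time; "joint_positions": joint angles; "qd": joint speeds; "tau": joint torques, N m; "ee_pos": TCP position; "eef_rot": TCP orientation; "contact_force": force on the tool from outside, world axes, zero at the start; "wrist_torque": the same for the moment, N m; "opening": finger opening in m; "finger_force": force on a finger pad.
Only numpy, scipy, OpenCV 4.12 (cv2) and the standard library are available. Lean on these libraries where they do the work, as an engineer would, in place of code of your own. Each camera call takes 0.05 s, during which the arm holds its last target. There are 200 camera calls.

### The job

Two grey bean tubs stand on the cafe counter; one is already latched. On the one whose latch is still open, swing the wire loop over the catch on the lid, then press the latch lever fully down so that it stays down and the lid is pulled tight.

Things in the scene. Friction and masses are not known exactly. Their poses are not given: they have to be found in the camera images.
- bean_tub: Grey tub to latch, fixed, 220 mm deep (x), 200 wide (y), lid top at z 150 when tight. Its twin is already latched (lever sloping down, not up). Origin: centre of underside; z up, -x out of its front, where the latch is. All x, z below are mm in this frame. Catch: steel ridge 30 wide (y), x -138 to -130, 6 high, on a 34 wide tongue at the middle of the lid's front edge.
- loop_bar (a point): Middle of the crossbar (6 mm thick, 48 long) of a wire loop: legs 81.5 long, hinged on the lever at x -164, z 92-95; beyond the bar a finger tab 24 wide, 26 long. At start it leans out on a stop, 70-80 deg above level, tab end z 195-201. Pushed at the tab past upright it falls over the catch: bar at x about -114, z 158, behind the ridge; -127, 153 once tight.
- latch_lever (a joint): Steel lever 30 wide, 5 thick, reaching 71 mm from its pivot (axis along y at x -142, z 95). Value in rad; elevation above level = 42 deg minus it. Starts up, leaning out from the tub, 0.02-0.14; pressed, it swings out and down to 1.48 (43 deg below level), past dead centre, and stays. Friction holds it anywhere; takes 2 to 3 N at its end.
- catch (a point): Middle of the top of the catch's ridge; it moves with the lid, which is hinged at the tub's back. In the tub frame at x -134; z 161 at the start, because the lid's rubber seal holds its front 5 mm too high, and 156 when the lid is tight. Pressed by hand the lid springs back (about 12 N at the catch); only the latch keeps it tight.

How it is judged:
On the way:
1. the wire loop lies hooked over the catch, its crossbar on the lid behind the ridge (x of loop_bar in the frame of bean_tub above -0.132 m and z of loop_bar in the frame of bean_tub below 0.1615 m), for 0.2 s.
At the end, for the whole second after the job is handed in: The loop's crossbar is behind the catch ridge (tub frame x beyond -132 mm, z below 158.5 mm), the lever is down and stays down by itself (joint above 1.38 rad), and the lid is tight (ridge top less than 2 mm above its tight height of 156 mm) (value of joint latch_lever above 1.38 rad and z of catch in the frame of bean_tub below 0.158 m and x of loop_bar in the frame of bean_tub above -0.132 m and z of loop_bar in the frame of bean_tub below 0.1585 m and velocity of joint latch_lever below 0.1 rad/s); the robot touches nothing.
It also fails if it takes over 35 s, if anything falls off the work surface, if the arm or the gripper's body presses on something with over 40 N, if the wrist force passes 120 N, or if a joint passes its speed limit or range.

## Working session

There is one attempt and no reset: what is moved stays moved. The work goes in short steps, Python scripts to look and compute and a shell command to move; the robot and the scene stay as the last step left them, time stands still between calls to the robot, and variables do not carry over. Pictures are saved under pics/ and viewed, at most 10 in all, crops included, and the job is handed in when it is done.

```bash
mkdir -p pics; python3 - <<'E'
from plant import robot
import cv2,numpy as np
np.set_printoptions(precision=4,suppress=True)
for n in ("scene","side"):
    cv2.imwrite(f"pics/{n}0.png",robot.read_camera(n)); p=robot.camera_params(n); print(n,p)
print(robot.camera_params("wrist")); s=robot.state(); print(s)
E
```

```text
scene {'K': array([[476.5205,   0.    , 281.9772],
       [  0.    , 476.5205, 210.8702],
       [  0.    ,   0.    ,   1.    ]]), 'world_from_camera': array([[-0.3524,  0.894 , -0.2767,  0.2697],
       [-0.9358, -0.3388,  0.0973,  0.0639],
       [-0.0067,  0.2933,  0.956 ,  1.1508],
       [ 0.    ,  0.    ,  0.    ,  1.    ]])}
side {'K': array([[408.8372,   0.    , 277.1154],
       [  0.    , 408.8372, 206.0237],
       [  0.    ,   0.    ,   1.    ]]), 'world_from_camera': array([[ 0.9942,  0.0374, -0.1007,  0.5082],
       [-0.1051,  0.533 , -0.8396, -0.7564],
       [ 0.0223,  0.8453,  0.5339,  0.5595],
       [ 0.    ,  0.    ,  0.    ,  1.    ]])}
{'K': array([[319.5388,   0.    , 284.5296],
       [  0.    , 319.5388, 213.7599],
       [  0.    ,   0.    ,   1.    ]]), 'T_tool_cam': array([[ 0.0013,  0.948 ,  0.3183,  0.0824],
       [ 1.    , -0.0009, -0.0014, -0.0005],
       [-0.001 ,  0.3183, -0.948 , -0.1425],
       [ 0.    ,  0.    ,  0.    ,  1.    ]])}
{'t': 0.1, 'joint_positions': array([-1.2391,  0.0879,  1.3721, -0.    ,  1.6836, -0.1031]), 'qd': array([-0.0002, -0.0013, -0.0037,  0.0018,  0.0013, -0.    ]), 'tau': array([  0.0022, -35.3013, -31.4218,  -0.0002,   0.0079,   0.    ]), 'ee_pos': array([ 0.2315, -0.4984,  0.2302]), 'eef_rot': array([-0.001 ,  0.9765,  0.2157, -0.0001]), 'contact_force': array([ 0.4635, -0.521 , -0.528 ]), 'wrist_torque': array([0.0462, 0.0384, 0.0055]), 'finger_force': 0.0, 'opening': 0.08550752373296173}
```

View pics/scene0.png

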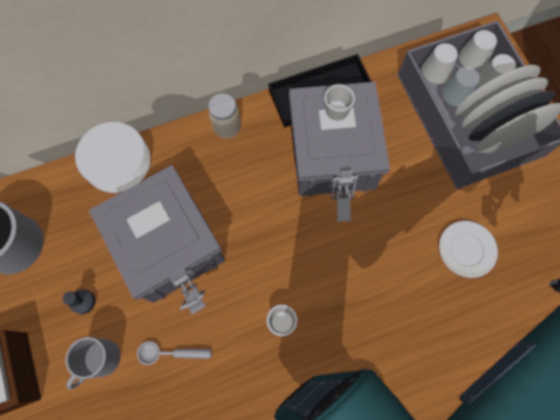

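View pics/side0.png

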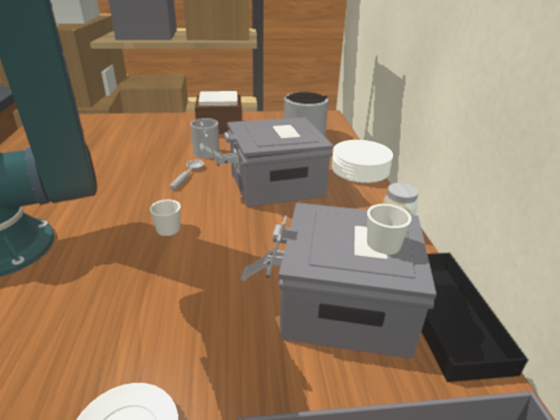

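```bash
python3 - <<'E'
import cv2,numpy as np
s=cv2.imread("pics/side0.png"); c=cv2.imread("pics/scene0.png")
r=lambda im,x,y,w,h:cv2.resize(im[y:y+h,x:x+w],(400,300),interpolation=cv2.INTER_CUBIC)
cv2.imwrite("pics/crop0.png",np.vstack([np.hstack([r(s,180,110,100,75),r(s,225,205,100,75)]),np.hstack([r(c,140,250,100,75),r(c,295,155,100,75)])]))
E
```

```text
(no output)
```

View pics/crop0.png

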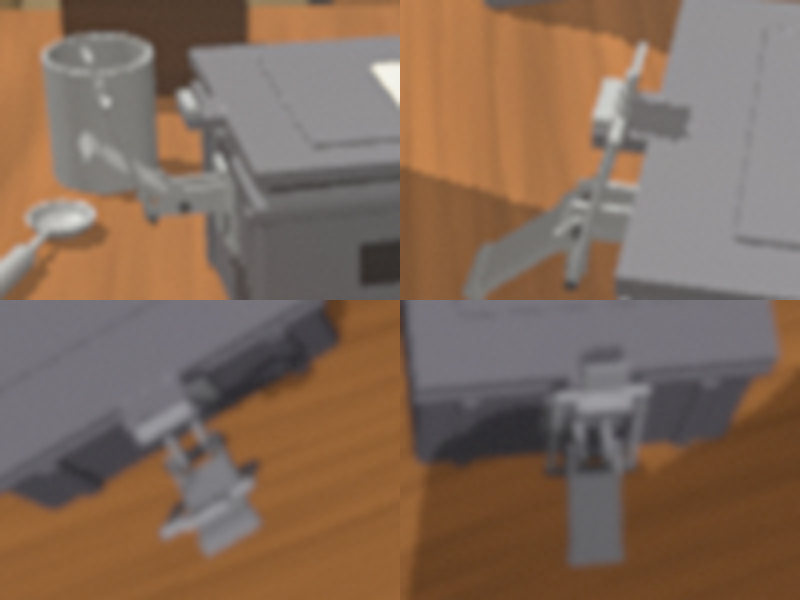

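```bash
python3 - <<'E'
import cv2,numpy as np
c=cv2.imread("pics/scene0.png")
cv2.imwrite("pics/crop1.png",cv2.resize(c[165:315,80:240],None,fx=4,fy=4,interpolation=cv2.INTER_CUBIC))
E
```

```text
(no output)
```

View pics/crop1.png

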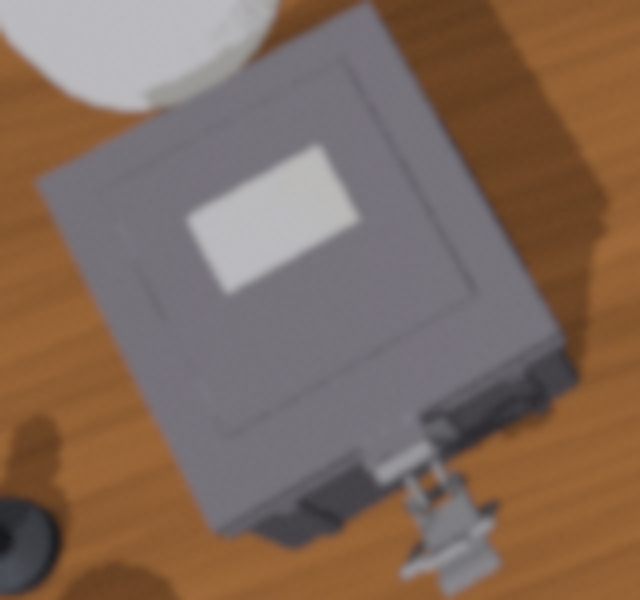

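```bash
cat > h.py <<'E'
import numpy as np,cv2
from plant import robot
def ray(n,u,v):
    p=robot.camera_params(n);K=p["K"];T=p["world_from_camera"]
    d=np.array([(u-K[0,2])/K[0,0],-(v-K[1,2])/K[1,1],-1]);return T[:3,3],T[:3,:3]@d
def atz(n,u,v,z):
    o,d=ray(n,u,v);return o+d*(z-o[2])/d[2]
def proj(n,P):
    p=robot.camera_params(n);K=p["K"];T=np.linalg.inv(p["world_from_camera"]);q=T[:3,:3]@np.asarray(P)+T[:3,3]
    return K[0,2]+K[0,0]*q[0]/-q[2],K[1,2]-K[1,1]*q[1]/-q[2]
E
python3 - <<'E'
from h import *
np.set_printoptions(precision=4,suppress=True)
s=lambda x,y,z:atz("scene",80+x/4,165+y/4,z)
BL,BR=s(38,182,.15),s(370,3,.15);FR,FL=s(563,335,.155),s(215,530,.155)
print(BL,BR,FR,FL)
print([np.linalg.norm(a-b) for a,b in((BL,BR),(FL,FR),(BL,FL),(BR,FR))])
for a,b in((BL,BR),(FL,FR)): d=b-a;print("y axis",d, np.degrees(np.arctan2(d[1],d[0])))
for a,b in((FL,BL),(FR,BR)): d=b-a;print("x axis",np.degrees(np.arctan2(d[1],d[0])))
C=s(405,460,.161);print("catch",C,"lidc",(BL+BR+FR+FL)/4)
print("ridge ends",s(378,475,.161),s(432,450,.161))
print("loopbar z.17",s(449,545,.17))
E
```

```text
[0.7105 0.3584 0.15  ] [0.7474 0.1564 0.15  ] [0.5251 0.1147 0.155 ] [0.491  0.3164 0.155 ]
[np.float64(0.2053576890250735), np.float64(0.20459165945264188), np.float64(0.22354369684577918), np.float64(0.22625417529375444)]
y axis [ 0.0369 -0.202   0.    ] -79.64205875957666
y axis [ 0.0341 -0.2017 -0.    ] -80.40277429415814
x axis 10.831342244557042
x axis 10.627062419871793
catch [0.4896 0.2125 0.161 ] lidc [0.6185 0.2364 0.1525]
ridge ends [0.4871 0.2279 0.161 ] [0.4896 0.1977 0.161 ]
loopbar z.17 [0.4382 0.2029 0.17  ]
```

The left tub (scene pixel ~155,235) is the open one: its loop leans out over the raised lever, with the catch at about (181,280) in the scene picture. The other tub's lever slopes down and its loop is on the catch. I'm moving to the open tub's front.

```bash
cat >> h.py <<'E'
C=np.array([.6195,.2365]);YAW=np.radians(10.4)
def status(tx=None,ty=0,tz=None):
    s=robot.state();q=s["eef_rot"];h=2*np.arctan2(q[2],q[1]);p=s["ee_pos"]
    c,n=np.cos(YAW),np.sin(YAW);R=np.array([[c,-n],[n,c]])
    print("t",round(s["t"],2),"tub mm",np.r_[R.T@(p[:2]-C),p[2]].round(4)*1000,"head",round(np.degrees(h),1),"q",s["joint_positions"].round(2),"F",s["contact_force"].round(1),"open",round(s["opening"],4))
    if tx is not None:
        d=C+R@(np.array([tx,ty])/1000)-p[:2]
        a=(np.pi+YAW-h+np.pi)%(2*np.pi)-np.pi
        print("need tool x,y,z mm",np.round(1000*np.array([d@[np.cos(h),np.sin(h)],d@[np.sin(h),-np.cos(h)],p[2]-tz/1000])),"twist",round(-a,3))
E
python3 -m handwheel '[{"jaw":0,"x":22,"y":-28,"z":-4,"twist":-0.144},{"jaw":0,"x":43,"y":-56,"z":-8,"twist":-0.288},{"jaw":0,"x":65,"y":-84,"z":-12,"twist":-0.432},{"jaw":0,"x":87,"y":-112,"z":-16,"twist":-0.576},{"jaw":0,"x":108,"y":-140,"z":-20,"twist":-0.72}]'
python3 -m handwheel '[{"jaw":0,"x":35,"y":-7,"z":0,"twist":-0.144},{"jaw":0,"x":70,"y":-14,"z":0,"twist":-0.288},{"jaw":0,"x":105,"y":-20,"z":0,"twist":-0.432},{"jaw":0,"x":140,"y":-27,"z":0,"twist":-0.576},{"jaw":0,"x":174,"y":-34,"z":0,"twist":-0.72}]'
python3 -c "
from h import *
status(-235,0,240)"
```

```text
t: 0.6
ee_pos: [0.2707, -0.3247, 0.2509]
eef_rot: [-0.0, 0.836, 0.548, 0.0]
contact_force: [0.5, 0.2, 1.2]
opening: 0.0124
finger_force: 0.0
t: 1.1
ee_pos: [0.3097, -0.1519, 0.2509]
eef_rot: [-0.0, 0.59, 0.808, 0.0]
contact_force: [-0.3, -0.7, 0.5]
opening: 0.0001
finger_force: 0.0
t 1.1 tub mm [-374.8 -326.1  250.9] head 107.7 q [-0.62 -0.39  1.74  0.    1.78 -0.93] F [-0.3 -0.7  0.5] open 0.0001
need tool x,y,z mm [306. 180.  11.] twist -1.443
```

```bash
python3 -m handwheel '[{"jaw":0,"x":31,"y":18,"z":2,"twist":-0.144},{"jaw":0,"x":61,"y":36,"z":4,"twist":-0.288},{"jaw":0,"x":92,"y":54,"z":6,"twist":-0.432},{"jaw":0,"x":122,"y":72,"z":8,"twist":-0.576},{"jaw":0,"x":153,"y":90,"z":10,"twist":-0.72}]' | head -1
python3 -m handwheel '[{"jaw":0,"x":11,"y":34,"z":0,"twist":-0.144},{"jaw":0,"x":22,"y":67,"z":0,"twist":-0.288},{"jaw":0,"x":33,"y":101,"z":0,"twist":-0.432},{"jaw":0,"x":45,"y":135,"z":0,"twist":-0.576},{"jaw":0,"x":56,"y":168,"z":0,"twist":-0.72}]' | head -1
python3 -c "
from h import *
status(-235,0,185)
a=robot.read_camera('side');b=robot.read_camera('scene');w=robot.read_camera('wrist')
r=lambda im,x,y,w,h:cv2.resize(im[y:y+h,x:x+w],(400,300),interpolation=cv2.INTER_CUBIC)
cv2.imwrite('pics/c2.png',np.vstack([np.hstack([r(a,160,80,140,105),r(b,130,215,120,90)]),np.hstack([r(w,0,0,560,420),r(w,180,60,200,150)])]))"
```

```text
t: 1.6
t: 2.1
t 2.1 tub mm [-234.3   -0.6  240.8] head 190.3 q [ 0.33 -0.17  1.6  -0.    1.71 -1.42] F [-0.1 -0.3  0.6] open -0.0001
need tool x,y,z mm [ 1.  1. 56.] twist -0.002
```

View pics/c2.png

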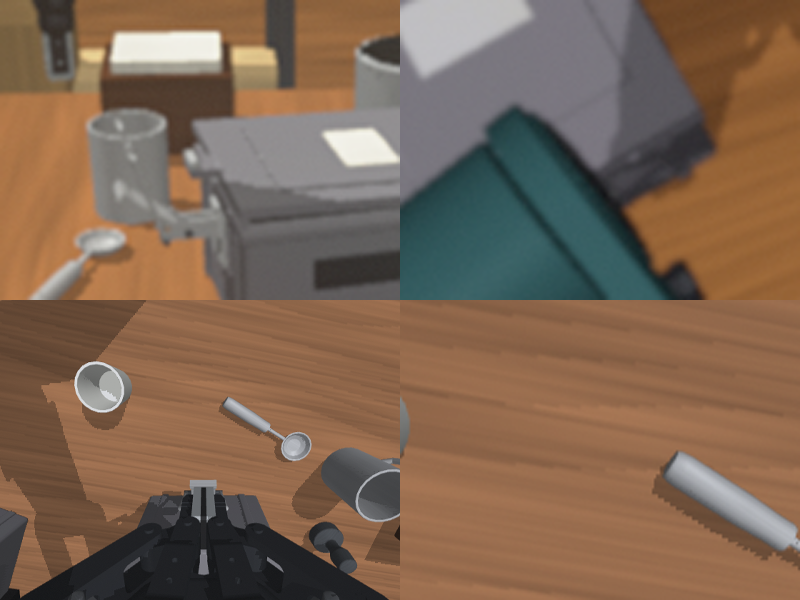

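```bash
python3 - <<'E'
from h import *
R=np.array([[np.cos(YAW),-np.sin(YAW)],[np.sin(YAW),np.cos(YAW)]])
W=lambda x,y,z:np.r_[C+R@(np.array([x,y])/1000),z/1000]
for n,p in dict(pivot=(-142,0,95),leverend=(-199,0,138),hinge=(-164,24,94),hinge2=(-164,-24,94),barL=(-185,24,172),barR=(-185,-24,172),tab=(-192,0,198),catch=(-134,0,161)).items():
    q=W(*p);print(n,np.round(proj("side",q),1),np.round(proj("scene",q),1))
for m,z in(((90,358),.06),((110,362),.08),((118,345),.09),((75,300),.06),((210,354),.01),((148,352),.01)):
    a=atz("scene",*m,z);print(m,(R.T@(a[:2]-C)*1000).round())
E
```

```text
pivot [222.9 158.9] [189.5 288.5]
leverend [199.4 145.6] [198.2 309.1]
hinge [213.  156.2] [184.6 302.8]
hinge2 [215.9 164.2] [203.8 291.5]
barL [202.7 128.8] [181.6 307.7]
barR [205.4 136. ] [202.5 295.3]
tab [200.3 122.5] [191.2 303.1]
catch [224.8 134.7] [181.6 280.8]
(90, 358) [-156.  261.]
(110, 362) [-190.  221.]
(118, 345) [-169.  189.]
(75, 300) [-23. 239.]
(210, 354) [-280.   38.]
(148, 352) [-203.  158.]
```

```bash
python3 -m handwheel '[{"jaw":0,"x":0,"y":0,"z":14,"twist":0},{"jaw":0,"x":0,"y":0,"z":28,"twist":0},{"jaw":0,"x":0,"y":0,"z":42,"twist":0},{"jaw":0,"x":0,"y":0,"z":56,"twist":0},{"jaw":0,"x":-5,"y":0,"z":56,"twist":0}]'
python3 -m handwheel '[{"jaw":0,"x":-8,"y":0,"z":0,"twist":0},{"jaw":0,"x":-16,"y":0,"z":0,"twist":0},{"jaw":0,"x":-24,"y":0,"z":0,"twist":0},{"jaw":0,"x":-32,"y":0,"z":0,"twist":0},{"jaw":0,"x":-40,"y":0,"z":0,"twist":0}]'
python3 -c "
from h import *
status(-150,0,185)
a=robot.read_camera('side')
cv2.imwrite('pics/c3.png',cv2.resize(a[80:185,160:300],None,fx=5,fy=5,interpolation=cv2.INTER_CUBIC))"
```

```text
t: 2.75
ee_pos: [0.3926, 0.1918, 0.182]
eef_rot: [-0.003, -0.086, 0.996, -0.001]
contact_force: [-0.4, -0.1, -0.0]
opening: 0.0001
finger_force: 0.0
t: 3.25
ee_pos: [0.4348, 0.2001, 0.1856]
eef_rot: [0.0, -0.086, 0.996, 0.0]
contact_force: [0.4, -0.4, -0.5]
opening: 0.0001
finger_force: 0.0
t 3.25 tub mm [-188.2   -2.5  185.6] head 189.9 q [ 0.31 -0.06  1.61 -0.    1.59 -1.43] F [ 0.4 -0.4 -0.5] open 0.0001
need tool x,y,z mm [-38.   3.   1.] twist -0.008
```

View pics/c3.png

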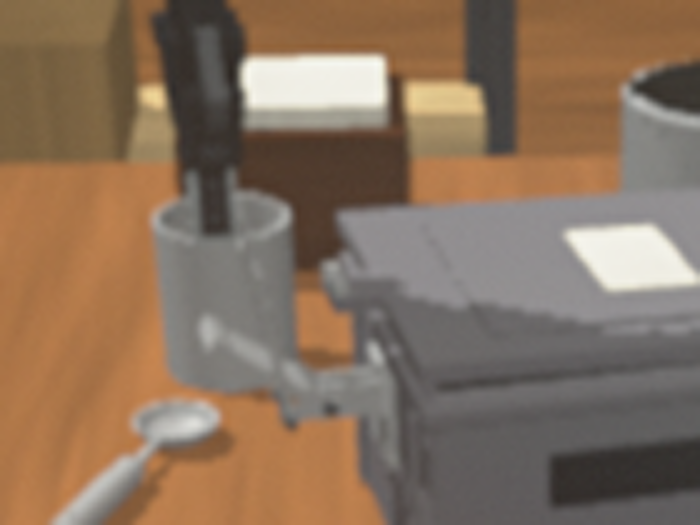

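```bash
python3 -m handwheel '[{"jaw":0,"x":-7,"y":0,"z":0,"twist":0},{"jaw":0,"x":-14,"y":1,"z":0,"twist":0},{"jaw":0,"x":-21,"y":2,"z":0,"twist":0},{"jaw":0,"x":-28,"y":2,"z":0,"twist":0},{"jaw":0,"x":-35,"y":2,"z":0,"twist":0}]'
python3 -m handwheel '[{"jaw":0,"x":-4,"y":0,"z":0,"twist":0},{"jaw":0,"x":-8,"y":0,"z":0,"twist":0},{"jaw":0,"x":-8,"y":0,"z":0,"twist":0},{"jaw":0,"x":-8,"y":0,"z":0,"twist":0},{"jaw":0,"x":-8,"y":0,"z":0,"twist":0}]'
python3 -c "
from h import *
status(-195,0,185)
a=robot.read_camera('side')
cv2.imwrite('pics/c4.png',cv2.resize(a[80:185,160:300],None,fx=5,fy=5,interpolation=cv2.INTER_CUBIC))"
```

```text
t: 3.8
ee_pos: [0.4685, 0.208, 0.1853]
eef_rot: [0.0, -0.087, 0.996, -0.0]
contact_force: [0.2, -0.8, 0.4]
opening: -0.0003
finger_force: 0.0
t: 4.3
ee_pos: [0.4756, 0.2092, 0.1853]
eef_rot: [-0.0, -0.087, 0.996, -0.0]
contact_force: [0.9, -0.2, 0.3]
opening: -0.0001
finger_force: 0.0
t 4.3 tub mm [-146.5   -0.9  185.3] head 189.9 q [ 0.31  0.03  1.52 -0.    1.59 -1.44] F [ 0.9 -0.2  0.3] open -0.0001
need tool x,y,z mm [49.  0.  0.] twist -0.008
```

View pics/c4.png

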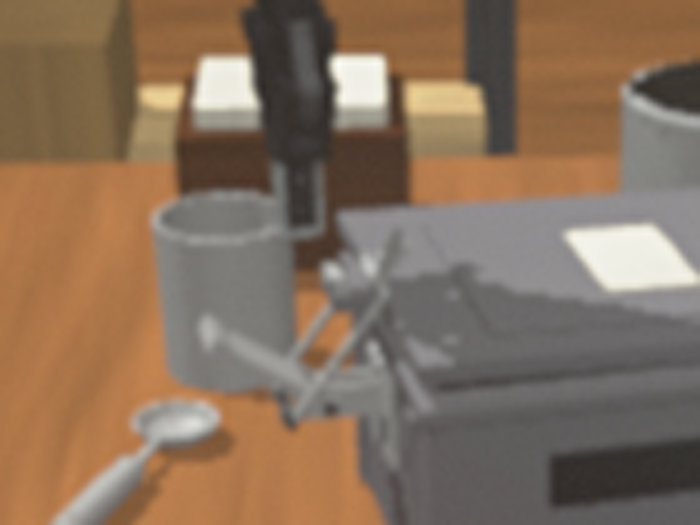

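Side view: the loop's legs now run diagonally from the hinge (295,410) to the lid (385,290), with the bar behind the catch. I'll retract and press the lever.

```bash
python3 -m handwheel '[{"jaw":0,"x":16,"y":0,"z":0,"twist":0},{"jaw":0,"x":32,"y":0,"z":0,"twist":0},{"jaw":0,"x":48,"y":0,"z":0,"twist":0},{"jaw":0,"x":48,"y":0,"z":10,"twist":0},{"jaw":0,"x":48,"y":0,"z":25,"twist":0}]' | grep -E "ee_pos|contact"
for i in 1; do python3 -m handwheel '[{"jaw":0,"x":0,"y":0,"z":7,"twist":0},{"jaw":0,"x":0,"y":0,"z":14,"twist":0},{"jaw":0,"x":0,"y":0,"z":21,"twist":0},{"jaw":0,"x":0,"y":0,"z":28,"twist":0},{"jaw":0,"x":0,"y":0,"z":35,"twist":0}]' | grep -E "ee_pos|contact"; done
python3 -m handwheel '[{"jaw":0,"x":0,"y":0,"z":5,"twist":0},{"jaw":0,"x":0,"y":0,"z":10,"twist":0},{"jaw":0,"x":0,"y":0,"z":15,"twist":0},{"jaw":0,"x":0,"y":0,"z":20,"twist":0},{"jaw":0,"x":0,"y":0,"z":25,"twist":0}]' | grep -E "ee_pos|contact"
python3 -c "
from h import *
status(-195,0,59)"
```

```text
ee_pos: [0.4293, 0.2012, 0.1609]
contact_force: [0.5, 0.6, -0.9]
ee_pos: [0.4283, 0.201, 0.1253]
contact_force: [-3.4, -0.4, 3.9]
ee_pos: [0.4284, 0.2009, 0.0999]
contact_force: [-1.5, -0.3, 2.4]
t 5.85 tub mm [-194.4   -0.5   99.9] head 189.9 q [ 0.32 -0.02  1.74  0.    1.42 -1.43] F [-1.5 -0.3  2.4] open -0.0006
need tool x,y,z mm [ 1.  0. 41.] twist -0.008
```

Contact, at 2–4 N as expected. I'll continue down.

```bash
python3 -m handwheel '[{"jaw":0,"x":0,"y":0,"z":5,"twist":0},{"jaw":0,"x":0,"y":0,"z":10,"twist":0},{"jaw":0,"x":0,"y":0,"z":15,"twist":0},{"jaw":0,"x":0,"y":0,"z":20,"twist":0},{"jaw":0,"x":0,"y":0,"z":25,"twist":0}]' | grep -E "ee_pos|contact"
python3 -m handwheel '[{"jaw":0,"x":0,"y":0,"z":3,"twist":0},{"jaw":0,"x":0,"y":0,"z":6,"twist":0},{"jaw":0,"x":0,"y":0,"z":9,"twist":0},{"jaw":0,"x":0,"y":0,"z":12,"twist":0},{"jaw":0,"x":0,"y":0,"z":14,"twist":0}]' | grep -E "ee_pos|contact"
python3 -c "
from h import *
status(-195,0,59)
a=robot.read_camera('side')
cv2.imwrite('pics/c5.png',cv2.resize(a[80:185,160:300],None,fx=5,fy=5,interpolation=cv2.INTER_CUBIC))"
```

```text
ee_pos: [0.4289, 0.201, 0.0748]
contact_force: [0.3, -0.0, -0.0]
ee_pos: [0.4283, 0.2009, 0.0609]
contact_force: [0.2, -0.3, -0.2]
t 6.85 tub mm [-194.5   -0.5   60.9] head 189.9 q [ 0.32  0.02  1.79 -0.    1.33 -1.43] F [ 0.2 -0.3 -0.2] open 0.0001
need tool x,y,z mm [1. 1. 2.] twist -0.008
```

View pics/c5.png

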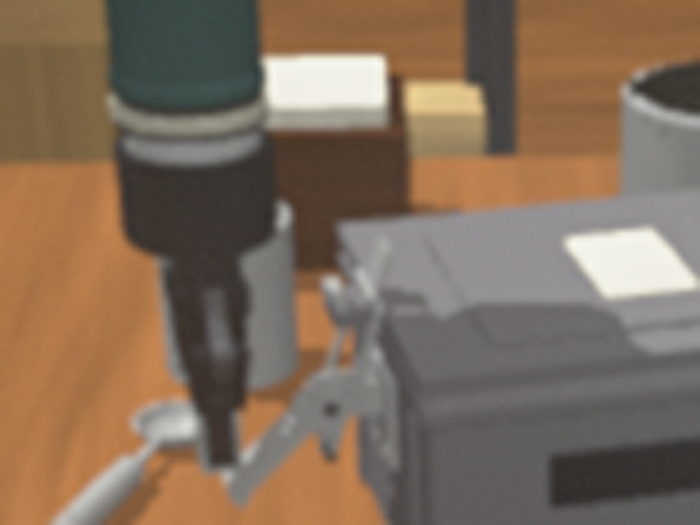

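The lever has snapped past dead centre and slopes down from (330,400) to (240,490), with the bar behind the ridge. I'll press a little further to check that it's on its stop.

```bash
python3 -m handwheel '[{"jaw":0,"x":0,"y":0,"z":1,"twist":0},{"jaw":0,"x":0,"y":0,"z":2,"twist":0},{"jaw":0,"x":0,"y":0,"z":3,"twist":0},{"jaw":0,"x":0,"y":0,"z":4,"twist":0},{"jaw":0,"x":0,"y":0,"z":4,"twist":0}]' | grep -E "ee_pos|contact"
python3 -m handwheel '[{"jaw":0,"x":0,"y":0,"z":1,"twist":0},{"jaw":0,"x":0,"y":0,"z":2,"twist":0},{"jaw":0,"x":0,"y":0,"z":2,"twist":0},{"jaw":0,"x":0,"y":0,"z":2,"twist":0},{"jaw":0,"x":0,"y":0,"z":2,"twist":0}]' | grep -E "ee_pos|contact"
```

```text
ee_pos: [0.4284, 0.2009, 0.0572]
contact_force: [0.1, -0.4, 1.1]
ee_pos: [0.4286, 0.201, 0.0553]
contact_force: [-0.0, 0.1, 1.3]
```

```bash
python3 -m handwheel '[{"jaw":0,"x":0,"y":0,"z":1,"twist":0},{"jaw":0,"x":0,"y":0,"z":2,"twist":0},{"jaw":0,"x":0,"y":0,"z":2,"twist":0},{"jaw":0,"x":0,"y":0,"z":2,"twist":0},{"jaw":0,"x":0,"y":0,"z":2,"twist":0}]' | grep -E "ee_pos|contact"
python3 -m handwheel '[{"jaw":0,"x":0,"y":0,"z":1,"twist":0},{"jaw":0,"x":0,"y":0,"z":2,"twist":0},{"jaw":0,"x":0,"y":0,"z":2,"twist":0},{"jaw":0,"x":0,"y":0,"z":2,"twist":0},{"jaw":0,"x":0,"y":0,"z":2,"twist":0}]' | grep -E "ee_pos|contact"
```

```text
ee_pos: [0.4286, 0.2009, 0.0534]
contact_force: [-0.1, -0.0, 2.2]
ee_pos: [0.4287, 0.201, 0.0532]
contact_force: [-4.1, -2.1, 10.5]
```

A hard stop at 10 N: the lever is fully down. I'll retract straight up, then out, and check.

```bash
python3 -m handwheel '[{"jaw":0,"x":4,"y":0,"z":-10,"twist":0},{"jaw":0,"x":10,"y":0,"z":-35,"twist":0},{"jaw":0,"x":25,"y":0,"z":-70,"twist":0},{"jaw":0,"x":60,"y":0,"z":-105,"twist":0},{"jaw":0,"x":90,"y":0,"z":-140,"twist":0}]' | grep -E "ee_pos|contact"
python3 -m handwheel '[{"jaw":0,"x":0,"y":-30,"z":-20,"twist":0},{"jaw":0,"x":0,"y":-60,"z":-40,"twist":0},{"jaw":0,"x":0,"y":-60,"z":-40,"twist":0},{"jaw":0,"x":0,"y":-60,"z":-40,"twist":0},{"jaw":0,"x":0,"y":-60,"z":-40,"twist":0}]' | grep -E "ee_pos|contact"
python3 -c "
from h import *
a=robot.read_camera('side');b=robot.read_camera('scene')
r=lambda im,x,y,w,h:cv2.resize(im[y:y+h,x:x+w],(400,300),interpolation=cv2.INTER_CUBIC)
cv2.imwrite('pics/c6.png',np.hstack([r(a,180,110,100,75),r(b,140,250,100,75)]))
R=np.array([[np.cos(YAW),-np.sin(YAW)],[np.sin(YAW),np.cos(YAW)]])
W=lambda x,y,z:np.r_[C+R@(np.array([x,y])/1000),z/1000]
for p in ((-194,0,47),(-197,0,52),(-127,-24,153),(-134,-15,156)):
  print(p,(np.array(proj('side',W(*p)))-[180,110])*4,(np.array(proj('scene',W(*p)))-[140,250])*4+[400,0])"
```

```text
ee_pos: [0.3384, 0.1851, 0.1923]
contact_force: [0.6, 1.4, 0.3]
ee_pos: [0.3496, 0.1267, 0.2302]
contact_force: [0.9, 0.1, -0.6]
(-194, 0, 47) [ 96.29533078 270.36683739] [656.64721973 244.01870485]
(-197, 0, 52) [ 91.11714736 264.13241898] [657.71928888 247.81776396]
(-127, -24, 153) [197.95277187 124.39802767] [603.76719665  90.78445675]
(-134, -15, 156) [183.87239579 115.30497062] [593.72836733 110.00007374]
```

View pics/c6.png

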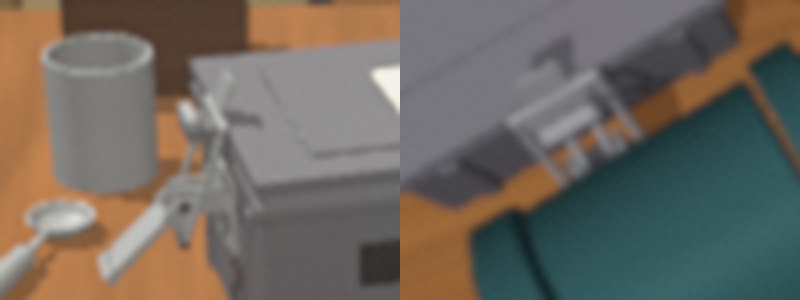

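The lever end sits at crop (105,275), which matches its predicted down position. The loop bar is behind the ridge at crop (218,122), and the arm is clear of everything. I'm handing in.

```bash
python3 -c "
from plant import robot
print(robot.hand_in())"
```

```text
the job is handed in; nothing more can be done
None
```

The open tub is latched and the job is handed in: the loop is over the catch, the lever is on its down stop and holding, and the arm is clear; the hand-in call returned no verdict.

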